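# Scan the sticker of a cake box

## Task

Draw the hand scanner up out of its stand, turn it nose-down and finish holding it in the gripper, raised and still, aimed at the middle of the striped sticker on the lid of the cake box: nose pointing down on it at about 45 degrees, window about 10 cm away. Scan the box where it stands, with the scanner touching neither box nor stand at the end, and leave the other things where they are.

Things in the scene. Friction and masses are not known exactly. Their poses are not given: they have to be found in the camera images.
- scanner_stand: grey stand, fixed to the worktop: round foot 80 mm across with an upright open-topped socket (42 x 38 mm outside, 34 x 30 mm inside, top edge 82 mm above the worktop, inner floor 12 mm above it). Origin: centre of its underside; z up; x along the socket's longer inner side. It may stand left or right of the cake box
- scanner: black pistol-shaped hand scanner, 0.18 kg, loose in the stand with its handle down in the socket (70 mm deep, 3 mm play each side). Origin: centre of the handle's lower end, which rests on the socket floor; z up the handle, x along the head to the nose. Handle 28 x 24 mm, 85 mm long; above it a level head, like a T. In the stand the nose points roughly to the robot
- scanner_head (a point): centre of the scanner's head, straight above the handle, 103 mm above the scanner's origin (115 mm above the worktop while in the stand). Axes as the scanner's: x to the nose, z up. The head is 36 mm high and 40 mm wide (along y) with flat parallel sides from 46 mm behind this point to 43 mm ahead of it; then comes the nose, 50 mm wide and 42 mm high. The head's underside hangs 15 mm above the stand's top edge
- scanner_window (a point): middle of the scanner's window, the front face of the nose, 65 mm ahead of the head's centre. Axes as the scanner's: x points straight out of the window (aiming direction), z to the top of the head
- cake_box: small brown cardboard cake box, 100 x 100 x 60 mm, loose, about 0.6 kg, closed. Origin: centre of its underside; z up. Fixed things near by: a dial scale 0.2 m high on its left; behind, from 0.66 m ahead of the robot and some 0.2 m to its right, a big cake on a stand; and a glass shelf 0.4 m above the worktop, from 0.68 m ahead of the robot
- sticker (a point): middle of the white sticker with black stripes, 34 x 50 mm, flat on top of the cake box, 61 mm above the worktop; 18 mm from the lid's centre towards the box's -x and 14 mm towards its +y. Axes as the box's
- ramekin_a_mid (a point): white porcelain pot, 68 mm across, 37 mm high; bystander, to be left alone; this point is its centre, half-way up
- ramekin_b_mid (a point): white porcelain pot, 66 mm across, 37 mm high; bystander, to be left alone; this point is its centre, half-way up
- cutter_a_mid (a point): fluted steel cutter ring, 70 mm across, 33 mm high; bystander, to be left alone; this point is its centre, half-way up
- cutter_b_mid (a point): fluted steel cutter ring, 54 mm across, 33 mm high; bystander, to be left alone; this point is its centre, half-way up
- whisk_mid (a point): wire whisk lying down, 316 mm long, 58 mm thick; bystander, to be left alone; this point is its centre, half-way up
- pepper_mill_mid (a point): dark wooden pepper mill, 58 mm across, 170 mm high, standing behind the dial scale; bystander, to be left alone; this point is its centre, half-way up
Mind the look-alikes: they are no part of the job. Of the things that look like the scanner, the larger one is meant.

How it is judged:
By the outcome, as a careful person would: the job done as asked, in the order asked, and still so for the second after the job is handed in, while the arm keeps its last pose, push and grip.
It also fails if it takes over 48 s, if anything falls off the work surface, if the arm or the gripper's body presses on something with over 40 N, if the wrist force passes 120 N, or if a joint passes its speed limit or range.

## Robot

A 7-joint arm with a two-finger parallel gripper is mounted at the origin on a cart in front of the work surface, level with it; the furniture and walls round the work are solid. World frame = base frame: x ahead of the robot, y to its left, z up, the work surface at z = 0. Lengths are in m, angles in degrees, forces in N, time in s.
With the tool pointing down it reaches from about 0.425 to 0.875 m from the base axis. Payload 9.9 kg.
Tool frame: the origin (TCP) lies at the very end of the fingers, on their centre line; the grasp point (between the pads) lies bot.grip_depth behind it (bot.grip_depth is the distance from the TCP to the grasp point, in m); z points along the fingers, y is the direction in which the jaws open and shut (so a half turn about z gives the same grasp; the last joint's range is limited). The gripper opens to 85 mm and grips with 20 to 120 N. Pads are 22 mm wide; open, the fingers measure 114 mm over their backs; the gripper's body (76 mm by 85 mm) begins 54 mm behind the grasp point. The pads swing forward as they close: fully open they stand 13 mm farther back than shut.
Start: joints at [-72.067, 32.985, 1.427, 82.34, -0.859, 64.687, -3.237], TCP at [0.261, 0.623, 0.231] pointing down, gripper open.
Joint ranges: [-157.87, 157.87], [-19.46, 123.44], [-87.15, 90], [11.01, 140.99], [-62.26, 242.26], [9.8, 113.94], [-161.44, 161.44]. Speed limits (degrees/s): [127.2, 127.2, 172.46, 172.46, 180, 180, 180].

## Interface

Orientations are given as a 3x3 rotation matrix whose columns are the frame's x, y, z axes.
In Python, from cell import bot gives the robot as it stands. The module is installed in compiled form; this text tells all that it offers.
- The arm moves only by the shell command python3 -m handwheel 'ROWS'. ROWS is JSON, a list of rows, each an object with "translation": the shift along the tool's x, y, z in m, a list of three; "delta_rot": the turn, a rotation vector about the tool's x, y, z in rad, a list of three; "jaw": the finger opening in m, from 0 to 0.0854. A call has 1 to 20 rows; each row is the pose to reach, as a shift and turn from the pose measured when the call began, along the tool's axes at that moment; what a row does not reach only later rows make up. A row lasts 1/8 s, in which the tool goes at most 62.5 mm and 10.7 degrees, less where a joint would pass 70% of its speed; a pose out of reach is approached as far as the arm can. A call with a gripper value outside its range is refused whole. The fingers move at their own pace and stop on an object; the grip force is fixed at half the most. Time passes only in rows, so rows that repeat a pose let the fingers close. It gives the time, the measured TCP pose, the force and the opening at its end, in the units of the state.
- bot.sense(): the state, without advancing time (a new reading comes with each control period).
- bot.get_image(name): name is "side" or "top" or "wrist"; returns a dict with "img" (420x560x3 uint8, red, green, blue), "range_z" (420x560 float32, m along the optical axis (not along the pixel's ray), 0 where there is no reading), "fovy" (degrees; the focal length in pixels is half the picture's height over the tangent of half this angle, whatever the lens; pixels are square), "cx", "cy" (the principal point, pixels), "k1" (the pictures are not rectified: a ray, as slopes to the right and down, at radius r is drawn at 1 + k1 r^2 times it, then the intrinsics apply), "R" (3x3) and "t" (3): a world point X has camera coordinates R X + t. Camera axes: x right, y down, z forward; pixel columns grow to the right and rows downward; lengths in m; the calibration is good to about 2 mm. A picture is of the moment at which its call begins.
- bot.sign_off(): hands the job in, once; it reports no verdict.
Trained networks look in the newest picture that a camera, given by its name, has taken for a name from the list of things; names that differ only in an ending like _2 or _b are one class to them, and where a whole thing is asked for, a point or a joint stands for the part that bears it (a point fixed in the world has none). Each returns a list of dicts, best first, with "score" (0 to 1); they miss things now and then, are a little off and sometimes report something else, mostly with a low value. They report only what shows in the picture. A call takes as long as a camera call. They do not tell look-alikes from the thing itself.
- bot.search_frame(camera, thing): "bbox" ([left, top, width, height] in pixels, round what is visible of it).
- bot.mark_of(camera, thing): "location" ([column, row] in pixels: a listed point, or the origin of a listed thing).
The state is a dict: "time": time; "joint_positions": joint angles; "joint_velocities": joint speeds; "joint_torque": joint torques, N m; "tool_pos": TCP position; "eef_rot": TCP orientation; "wrist_force": force on the tool from outside, world axes, zero at the start; "torque": the same for the moment, N m; "width": finger opening in m.
Only numpy, scipy, OpenCV 4.12 (cv2) and the standard library are available. Lean on these libraries where they do the work, as an engineer would, in place of code of your own. Each camera call takes 0.05 s, during which the arm holds its last target.

## Working session

There is one attempt and no reset: what is moved stays moved. The work goes in short steps, Python scripts to look and compute and a shell command to move; the robot and the scene stay as the last step left them, time stands still between calls to the robot, and variables do not carry over. Pictures are saved under pics/ and viewed, and the job is handed in when it is done.

```bash
mkdir -p pics; cat > h.py <<'E'
import numpy as np, cv2
from cell import bot
def K(d):
    f=d["img"].shape[0]/2/np.tan(np.radians(d["fovy"])/2); return f
def unproj(d,u,v,z=None,plane=None):
    f=K(d); k=d["k1"]; xd=np.array([(u-d["cx"])/f,(v-d["cy"])/f]); x=xd.copy()
    for _ in range(30): x=xd/(1+k*(x@x))
    R=np.array(d["R"]);t=np.array(d["t"]); ray=np.array([x[0],x[1],1.])
    if plane is not None:
        c=-R.T@t; w=R.T@ray; s=(plane-c[2])/w[2]; return c+s*w
    if z is None:
        z=d["range_z"][int(round(v)),int(round(u))]
    return R.T@(ray*z-t)
def proj(d,X):
    f=K(d);c=np.array(d["R"])@np.array(X)+np.array(d["t"]);x=c[:2]/c[2];x=x*(1+d["k1"]*(x@x))
    return f*x+[d["cx"],d["cy"]]
def cloud(d):
    f=K(d);H,W=d["range_z"].shape;u,v=np.meshgrid(np.arange(W),np.arange(H))
    xd=np.stack([(u-d["cx"])/f,(v-d["cy"])/f],-1);x=xd.copy()
    for _ in range(30): x=xd/(1+d["k1"]*(x**2).sum(-1,keepdims=True))
    P=np.concatenate([x,np.ones((H,W,1))],-1)*d["range_z"][...,None]
    return (P-np.array(d["t"]))@np.array(d["R"])
def save(n,im): cv2.imwrite("pics/"+n+".png",im[...,::-1])
E
python3 - <<'E'
from h import *
import pickle
s=bot.sense();print({k:np.round(v,3).tolist() for k,v in s.items()},bot.grip_depth)
for c in ["side","top","wrist"]:
    d=bot.get_image(c);save(c+"0",d["img"]);pickle.dump(d,open(c+"0.pkl","wb"))
    print(c,d["fovy"],d["cx"],d["cy"],d["k1"],np.round(-np.array(d["R"]).T@d["t"],3))
    for n in ["scanner","scanner_head","scanner_window","scanner_stand","cake_box","sticker"]:
        m=bot.mark_of(c,n);b=bot.search_frame(c,n)
        print(n,[(np.round(a["location"]).tolist(),round(a["score"],2),unproj(d,*a["location"]).round(3).tolist()) for a in m if 0<=a["location"][0]<559 and 0<=a["location"][1]<419],[(np.round(a["bbox"]).tolist(),round(a["score"],2)) for a in b])
E
```

```text
{'time': 0.0, 'joint_positions': [-72.068, 33.033, 1.424, 82.388, -0.86, 64.687, -3.237], 'joint_velocities': [-0.127, 0.065, -0.051, 0.028, 0.012, 0.026, 0.041], 'joint_torque': [-0.003, -76.576, 2.249, -28.598, 0.015, 0.013, -0.0], 'tool_pos': [0.261, 0.622, 0.23], 'eef_rot': [[-0.922, 0.386, -0.001], [0.386, 0.922, -0.002], [-0.0, -0.002, -1.0]], 'wrist_force': [0.425, -0.209, 0.663], 'torque': [0.003, -0.011, 0.013], 'width': 0.085} 0.0187
side 52.2132510751407 285.2401349384493 208.0788922724452 -0.09378285565767397 [ 0.523 -1.238  0.565]
scanner [] [([270.0, 285.0, 34.0, 62.0], 0.87), ([254.0, 183.0, 45.0, 30.0], 0.69), ([332.0, 197.0, 18.0, 16.0], 0.6)]
scanner_head [([288.0, 309.0], 0.92, [0.497, -0.676, 0.089]), ([276.0, 193.0], 0.64, [0.459, -0.315, 0.136])] [([246.0, 183.0, 55.0, 27.0], 0.85), ([269.0, 286.0, 34.0, 57.0], 0.83)]
scanner_window [([254.0, 193.0], 0.98, [0.402, -0.302, 0.131]), ([294.0, 296.0], 0.74, [0.505, -0.642, 0.09])] [([271.0, 286.0, 34.0, 58.0], 0.78), ([252.0, 183.0, 49.0, 29.0], 0.57)]
scanner_stand [([283.0, 238.0], 0.78, [0.472, -0.324, 0.018]), (
[... 816 characters left out ...]
0.62, 0.094]), ([274.0, 248.0], 0.58, [0.409, -0.277, 0.005])] [([408.0, 207.0, 30.0, 19.0], 0.76), ([265.0, 202.0, 34.0, 48.0], 0.64), ([229.0, 266.0, 29.0, 30.0], 0.63)]
scanner_stand [([282.0, 228.0], 0.69, [0.442, -0.298, 0.133])] [([268.0, 216.0, 31.0, 26.0], 0.57)]
cake_box [([343.0, 225.0], 0.87, [0.467, -0.452, 0.065])] [([321.0, 195.0, 53.0, 50.0], 0.82)]
sticker [([343.0, 224.0], 0.69, [0.47, -0.452, 0.064])] [([321.0, 195.0, 50.0, 52.0], 0.97), ([266.0, 201.0, 33.0, 46.0], 0.22)]
wrist 63.55792382477998 279.54591821018295 209.0311397498976 -0.07882197132896626 [0.186 0.652 0.374]
scanner [] []
scanner_head [] []
scanner_window [] []
scanner_stand [] []
cake_box [] []
sticker [] []
```

View pics/side0.png

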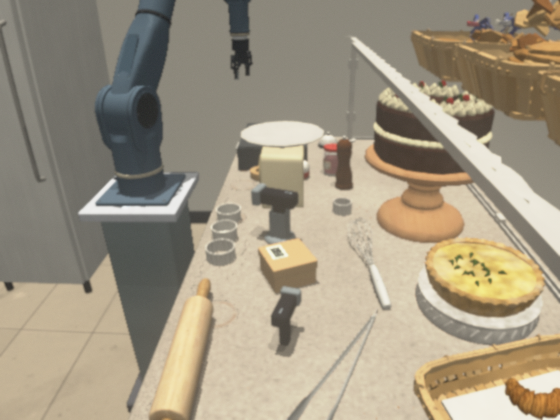

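View pics/top0.png

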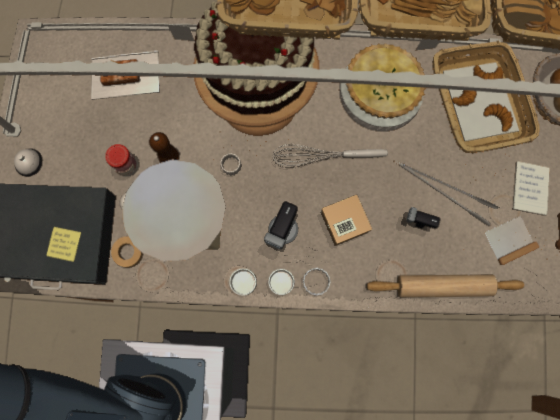

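```bash
python3 - <<'E'
from h import *
import pickle
t=pickle.load(open("top0.pkl","rb"))["img"];s=pickle.load(open("side0.pkl","rb"))["img"]
a=cv2.resize(t[180:260,250:450],None,fx=4,fy=4,interpolation=3);b=cv2.resize(s[170:300,220:360],None,fx=4,fy=2.2,interpolation=3)
b=np.pad(b,((0,0),(0,800-b.shape[1]),(0,0)))
save("crop0",np.vstack([a,b]))
E
```

```text
(no output)
```

View pics/crop0.png

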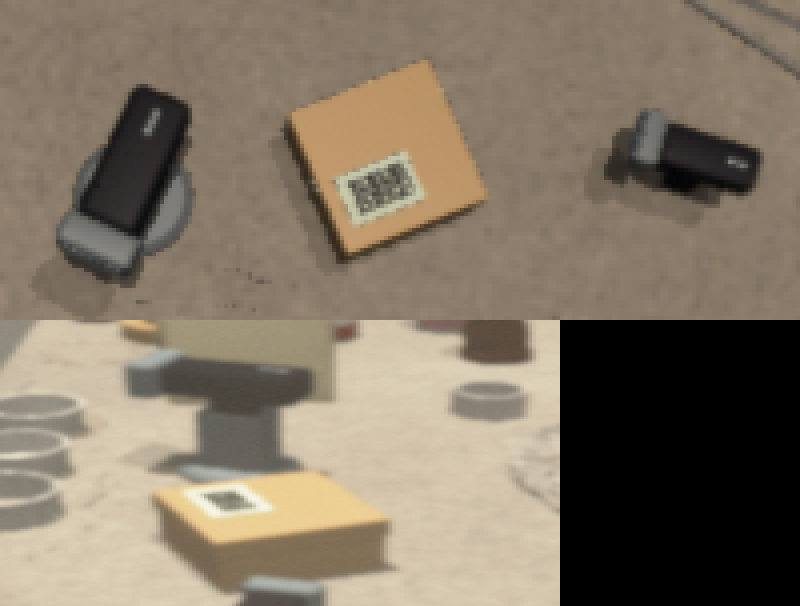

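Two things could pass for the scanner. One is in the stand at top (282,222) / side (276,195). The other stands loose at top (424,218) / side (288,310). In the crop, the first is clearly larger and sits in the grey stand, so I choose that one. The sticker shows at top (345,227). Next I measure the geometry.

```bash
python3 - <<'E'
from h import *
import pickle
for c in ["top","side"]:
    d=pickle.load(open(c+"0.pkl","rb"));P=cloud(d);im=d["img"]
    # scanner head: top surface
    def reg(lo,hi,z0,z1,P=P): return np.all((P[...,:2]>lo)&(P[...,:2]<hi),-1)&(P[...,2]>z0)&(P[...,2]<z1)
    m=reg([.36,-.36],[.54,-.22],.115,.15)
    print(c,"head pts",m.sum(),"z",np.percentile(P[m][:,2],[10,50,90]).round(4))
    if c=="top":
        r=cv2.minAreaRect(P[m][:,:2].astype(np.float32)*1000);print("rect",r)
        dark=m&(im.max(-1)<70); print("dark rect",cv2.minAreaRect(P[dark][:,:2].astype(np.float32)*1000),dark.sum(),P[dark].mean(0).round(4))
        q=m&~dark;print("nose mean",P[q].mean(0).round(4))
    m=reg([.38,-.56],[.56,-.36],.045,.08)
    print("box",m.sum(),cv2.minAreaRect(P[m][:,:2].astype(np.float32)*1000),np.median(P[m][:,2]))
    w=m&(im.min(-1)>140)&(im.max(-1).astype(int)-im.min(-1)<60)
    print("sticker white",w.sum(),cv2.minAreaRect(P[w][:,:2].astype(np.float32)*1000),P[w].mean(0).round(3))
    m=reg([.2,-.35],[.7,.3],.15,.35);print("tall",P[m].min(0).round(3),P[m].max(0).round(3))
    m=reg([.3,-.23],[.6,.2],.19,.215);print("plate",cv2.minEnclosingCircle(P[m][:,:2].astype(np.float32)), P[m][:,2].max())
    ms=reg([.36,-.36],[.54,-.22],.003,.09)
    print("stand",ms.sum(), P[ms].min(0).round(3),P[ms].max(0).round(3))
E
```

```text
top head pts 794 z [0.1288 0.1335 0.1378]
rect ((452.6156311035156, -295.7998962402344), (49.62397766113281, 112.70753479003906), 67.53936004638672)
dark rect ((451.03277587890625, -297.6598815917969), (46.754730224609375, 111.8875732421875), 66.42169952392578) 584 [ 0.4579 -0.2984  0.1325]
nose mean [ 0.4217 -0.2824  0.135 ]
box 1538 ((485.75665283203125, -461.4754638671875), (100.8023910522461, 101.49021911621094), 24.238876342773438) 0.060566460034859215
sticker white 109 ((463.9537658691406, -456.68048095703125), (32.82271194458008, 49.784523010253906), 24.459850311279297) [ 0.463 -0.455  0.061]
tall [ 0.341 -0.293  0.15 ] [0.7   0.077 0.327]
plate ((0.4612429141998291, -0.043916914612054825), 0.12213452160358429) 0.21054578516175762
stand 759 [ 0.36  -0.36   0.003] [ 0.54  -0.22   0.082]
side head pts 620 z [0.1187 0.1311 0.1351]
box 1504 ((486.2700500488281, -461.5577697753906), (100.658203125, 105.12348937988281), 23.951335906982422) 0.060619403263278145
sticker white 191 ((487.7528991699219, -469.53668212890625), (56.085548400878906, 121.38909149169922), 51.5711555480957) [ 0.465 -0.454  0.061]
tall [ 0.342 -0.303  0.15 ] [0.7   0.077 0.32 ]
plate ((0.4620649218559265, -0.04642593488097191), 0.12393029034137726) 0.2047613697645776
stand 796 [ 0.361 -0.359  0.003] [ 0.501 -0.227  0.09 ]
```

```bash
python3 - <<'E'
from h import *
import pickle
d=pickle.load(open("top0.pkl","rb"));P=cloud(d);v=d["range_z"]>0
for y in np.arange(.6,-.7,-.1):
    print(round(y,1),[round(float(P[v&(abs(P[...,0]-x)<.05)&(abs(P[...,1]-y)<.05)][:,2].max(initial=-9)),2) for x in (.3,.4,.5,.6,.65,.7)])
s=bot.sense();R=np.array(s["eef_rot"]);p=np.array(s["tool_pos"])
for X in [(.33,.5,.36),(.45,.3,.36),(.48,.1,.36),(.48,-.1,.36),(.459,-.299,.36)]:
    print(X,(R.T@(np.array(X)-p)).round(3))
E
```

```text
0.6 [-0.91, -9.0, -9.0, -9.0, -9.0, -9.0]
0.5 [0.01, -9.0, 0.1, 0.04, 0.04, 0.1]
0.4 [0.1, 0.1, 0.1, 0.06, 0.06, 0.03]
0.3 [0.1, 0.1, 0.1, 0.01, 0.42, 0.42]
0.2 [0.1, 0.1, 0.1, 0.11, 0.42, 0.42]
0.1 [0.03, 0.21, 0.21, 0.11, 0.11, 0.42]
0.0 [0.21, 0.21, 0.21, 0.21, 0.42, 0.42]
-0.1 [0.21, 0.21, 0.21, 0.21, 0.42, 0.42]
-0.2 [0.04, 0.21, 0.21, 0.04, 0.33, 0.42]
-0.3 [0.04, 0.14, 0.14, 0.05, 0.27, 0.42]
-0.4 [0.04, 0.07, 1.0, 0.04, 0.05, 0.42]
-0.5 [0.05, 0.07, 0.07, 0.01, 0.42, 0.42]
-0.6 [0.06, 0.01, 0.1, 0.03, 0.41, 0.42]
(0.33, 0.5, 0.36) [-0.111 -0.086 -0.129]
(0.45, 0.3, 0.36) [-0.299 -0.224 -0.129]
(0.48, 0.1, 0.36) [-0.404 -0.397 -0.129]
(0.48, -0.1, 0.36) [-0.481 -0.582 -0.129]
(0.459, -0.299, 0.36) [-0.539 -0.773 -0.129]
```

```bash
python3 -m handwheel '[{"translation":[-0.02,-0.02,-0.06],"delta_rot":[0,0,0],"jaw":0.085},{"translation":[-0.06,-0.05,-0.12],"delta_rot":[0,0,0],"jaw":0.085},{"translation":[-0.11,-0.086,-0.13],"delta_rot":[0,0,0],"jaw":0.085},{"translation":[-0.16,-0.12,-0.13],"delta_rot":[0,0,0],"jaw":0.085},{"translation":[-0.21,-0.16,-0.13],"delta_rot":[0,0,0],"jaw":0.085},{"translation":[-0.25,-0.19,-0.13],"delta_rot":[0,0,0],"jaw":0.085},{"translation":[-0.3,-0.224,-0.13],"delta_rot":[0,0,0],"jaw":0.085},{"translation":[-0.3,-0.224,-0.13],"delta_rot":[0,0,0],"jaw":0.085}]'
```

```text
time: 2.95
tool_pos: [0.454, 0.2947, 0.3619]
eef_rot: [[-0.919, 0.395, 0.002], [0.395, 0.919, -0.001], [-0.002, -0.001, -1.0]]
wrist_force: [-0.5, 0.7, 0.9]
width: 0.0847
```

```bash
python3 -m handwheel '[{"translation":[-0.034,-0.056,0],"delta_rot":[0,0,0],"jaw":0.085},{"translation":[-0.067,-0.112,0],"delta_rot":[0,0,0],"jaw":0.085},{"translation":[-0.1,-0.169,0],"delta_rot":[0,0,0],"jaw":0.085},{"translation":[-0.127,-0.23,0],"delta_rot":[0,0,0],"jaw":0.085},{"translation":[-0.153,-0.29,0],"delta_rot":[0,0,0],"jaw":0.085},{"translation":[-0.18,-0.353,0],"delta_rot":[0,0,0],"jaw":0.085},{"translation":[-0.2,-0.41,0],"delta_rot":[0,0,0],"jaw":0.085},{"translation":[-0.22,-0.47,0],"delta_rot":[0,0,0],"jaw":0.085},{"translation":[-0.239,-0.53,0],"delta_rot":[0,0,0],"jaw":0.085},{"translation":[-0.239,-0.544,0],"delta_rot":[0,0,0],"jaw":0.085},{"translation":[-0.239,-0.544,0],"delta_rot":[0,0,0],"jaw":0.085},{"translation":[-0.239,-0.544,0],"delta_rot":[0,0,0],"jaw":0.085}]'
python3 - <<'E'
from h import *
s=bot.sense();print(np.round(s["joint_positions"],1))
d=bot.get_image("wrist");save("wrist1",d["img"]);P=cloud(d);im=d["img"]
m=np.all((P[...,:2]>[.36,-.36])&(P[...,:2]<[.54,-.22]),-1)&(P[...,2]>.115)&(P[...,2]<.15)
r=cv2.minAreaRect(P[m][:,:2].astype(np.float32)*1000);print(m.sum(),r,np.median(P[m][:,2]))
m2=m&(P[...,2]>.125);print(cv2.minAreaRect(P[m2][:,:2].astype(np.float32)*1000))
dark=m&(im.max(-1)<70);print("dark",cv2.minAreaRect(P[dark][:,:2].astype(np.float32)*1000),P[dark].mean(0))
E
```

```text
time: 4.45
tool_pos: [0.4594, -0.2983, 0.3626]
eef_rot: [[-0.919, 0.394, 0.002], [0.394, 0.919, -0.001], [-0.002, 0.0, -1.0]]
wrist_force: [-0.1, 0.5, -0.2]
width: 0.0848
[ 10.   17.9  25.8  89.6  -8.   74.2 103.7]
3640 ((451.8221435546875, -297.40704345703125), (49.76961898803711, 112.76300048828125), 68.09136199951172) 0.1327740861455879
((451.7412414550781, -297.7944030761719), (49.7258186340332, 112.61500549316406), 67.63423919677734)
dark ((451.9246520996094, -296.4760437011719), (46.38148498535156, 109.58914184570312), 67.20731353759766) [ 0.44818104 -0.29514904  0.13276229]
```

View pics/wrist1.png

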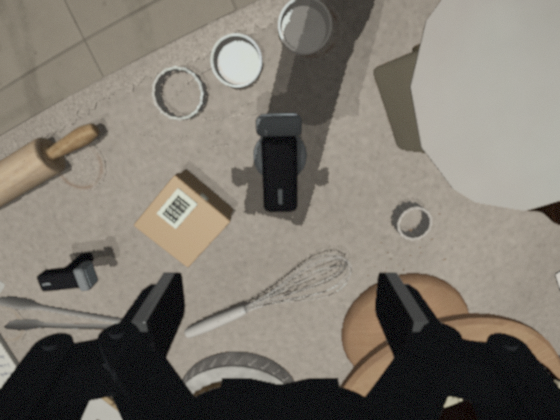

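```bash
python3 -m handwheel '[{"translation":[-0.002,-0.0024,0.05],"delta_rot":[0,0,-0.015],"jaw":0.085},{"translation":[-0.002,-0.0024,0.1],"delta_rot":[0,0,-0.015],"jaw":0.085},{"translation":[-0.002,-0.0024,0.15],"delta_rot":[0,0,-0.015],"jaw":0.085},{"translation":[-0.002,-0.0024,0.19],"delta_rot":[0,0,-0.015],"jaw":0.085},{"translation":[-0.002,-0.0024,0.22],"delta_rot":[0,0,-0.015],"jaw":0.085},{"translation":[-0.002,-0.0024,0.24],"delta_rot":[0,0,-0.015],"jaw":0.085},{"translation":[-0.002,-0.0024,0.255],"delta_rot":[0,0,-0.015],"jaw":0.085},{"translation":[-0.002,-0.0024,0.265],"delta_rot":[0,0,-0.015],"jaw":0.085},{"translation":[-0.002,-0.0024,0.2685],"delta_rot":[0,0,-0.015],"jaw":0.085},{"translation":[-0.002,-0.0024,0.2685],"delta_rot":[0,0,-0.015],"jaw":0.085}]'
python3 - <<'E'
from h import *
d=bot.get_image("wrist");save("wrist2",d["img"]);print(bot.sense()["tool_pos"])
d=bot.get_image("side");save("side2",cv2.resize(d["img"][120:290,180:380],None,fx=4,fy=3.5,interpolation=3))
E
```

```text
time: 5.75
tool_pos: [0.4613, -0.3011, 0.0945]
eef_rot: [[-0.925, 0.379, 0.003], [0.379, 0.925, -0.001], [-0.003, 0.0, -1.0]]
wrist_force: [0.4, 0.9, -0.4]
width: 0.0849
[ 0.46136009 -0.30117636  0.09464378]
```

View pics/wrist2.png

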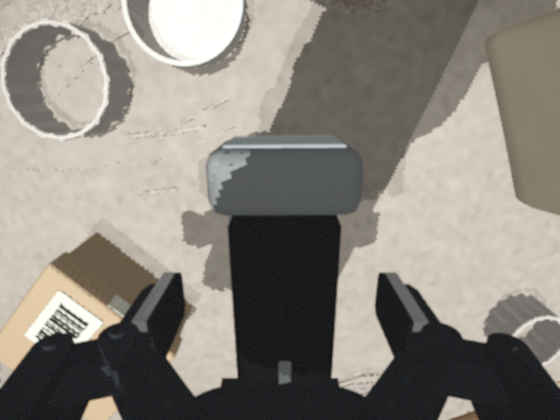

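View pics/side2.png

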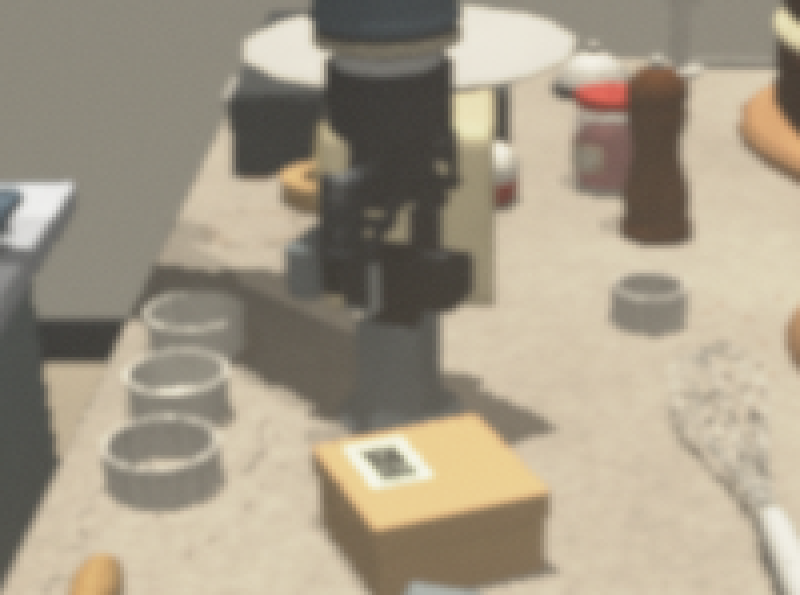

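The wrist view shows the head (columns 235–338) centred between the pads (183 and 377). The side view shows the pad at mid-head. I close the jaws.

```bash
python3 -m handwheel '[{"translation":[0,0,0],"delta_rot":[0,0,0],"jaw":0.03},{"translation":[0,0,0],"delta_rot":[0,0,0],"jaw":0.02},{"translation":[0,0,0],"delta_rot":[0,0,0],"jaw":0.02},{"translation":[0,0,0],"delta_rot":[0,0,0],"jaw":0.02},{"translation":[0,0,0],"delta_rot":[0,0,0],"jaw":0.02},{"translation":[0,0,0],"delta_rot":[0,0,0],"jaw":0.02},{"translation":[0,0,0],"delta_rot":[0,0,0],"jaw":0.02},{"translation":[0,0,0],"delta_rot":[0,0,0],"jaw":0.02}]'
```

```text
time: 6.85
tool_pos: [0.4617, -0.3011, 0.0951]
eef_rot: [[-0.925, 0.379, 0.004], [0.379, 0.925, -0.001], [-0.004, 0.001, -1.0]]
wrist_force: [-0.3, 2.6, 5.9]
width: 0.0394
```

```bash
python3 -m handwheel '[{"translation":[0,0,-0.01],"delta_rot":[0,0,0],"jaw":0.02},{"translation":[0,0,-0.02],"delta_rot":[0,0,0],"jaw":0.02},{"translation":[0,0,-0.035],"delta_rot":[0,0,0],"jaw":0.02},{"translation":[0,0,-0.05],"delta_rot":[0,0,0],"jaw":0.02},{"translation":[0,0,-0.065],"delta_rot":[0,0,0],"jaw":0.02},{"translation":[0,0,-0.08],"delta_rot":[0,0,0],"jaw":0.02},{"translation":[0,0,-0.095],"delta_rot":[0,0,0],"jaw":0.02},{"translation":[0,0,-0.12],"delta_rot":[0,0,0],"jaw":0.02},{"translation":[0,0,-0.145],"delta_rot":[0,0,0],"jaw":0.02},{"translation":[0,0,-0.16],"delta_rot":[0,0,0],"jaw":0.02},{"translation":[0,0,-0.16],"delta_rot":[0,0,0],"jaw":0.02}]'
python3 - <<'E'
from h import *
s=bot.sense();print(s["tool_pos"],s["width"],np.round(s["joint_positions"],1))
d=bot.get_image("wrist");w=d["img"]
e=bot.get_image("side");a=cv2.resize(e["img"][110:290,180:380],(440,420),interpolation=3)
save("lift",cv2.resize(np.hstack([w,a]),(800,336)))
E
```

```text
time: 8.22
tool_pos: [0.4614, -0.3012, 0.256]
eef_rot: [[-0.925, 0.379, 0.005], [0.379, 0.925, -0.002], [-0.006, 0.001, -1.0]]
wrist_force: [-0.1, 0.2, -2.2]
width: 0.0394
[ 0.46140585 -0.30121678  0.2560035 ] 0.03935866588585497 [ 11.5  22.5  24.5 100.1 -10.7  59.4 107.4]
```

View pics/lift.png

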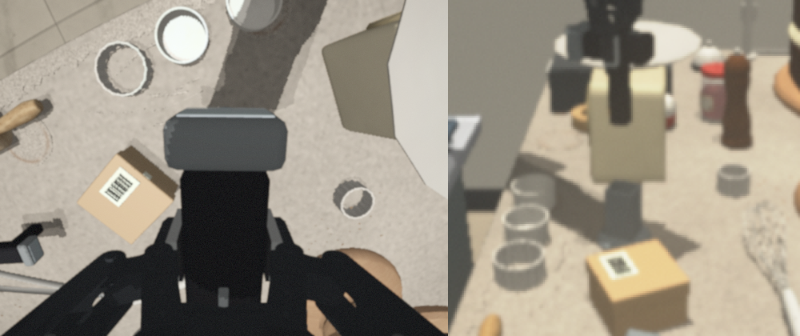

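```bash
cat > plan.py <<'E'
from h import *
from scipy.spatial.transform import Rotation as Ro
def plan(head,az,pitch,off=(0.001,0,-0.020)):
    s=bot.sense();R=np.array(s["eef_rot"]);p=np.array(s["tool_pos"])
    a,b=np.radians([az,pitch]);h=np.array([np.cos(a),np.sin(a),0]);u=np.array([0,0,1.])
    x=np.cos(b)*h-np.sin(b)*u;z=-(np.sin(b)*h+np.cos(b)*u);y=np.cross(z,x)
    T=np.stack([x,y,z],1);q=np.array(head)-T@np.array(off)
    print(np.round(head,3),az,pitch,"tr",(R.T@(q-p)).round(4).tolist(),"rot",Ro.from_matrix(R.T@T).as_rotvec().round(4).tolist())
E
python3 - <<'E'
from plan import *
plan([.52,-.40,.28],157.7,0)
plan([.575,-.50,.26],157.7,0)
plan([.575,-.50,.26],157.7,25)
plan([.572,-.50,.24],157.7,45)
plan([.572,-.50,.178],157.7,45)
E
```

```text
[ 0.52 -0.4   0.28] 157.7 0 tr [-0.0934, -0.0695, -0.0053] rot [0.0008, 0.0028, 0.0007]
[ 0.575 -0.5    0.26 ] 157.7 0 tr [-0.1822, -0.1413, 0.0148] rot [0.0008, 0.0028, 0.0007]
[ 0.575 -0.5    0.26 ] 157.7 25 tr [-0.1905, -0.1413, 0.0126] rot [0.001, -0.4336, 0.0005]
[ 0.572 -0.5    0.24 ] 157.7 45 tr [-0.1932, -0.1424, 0.0283] rot [0.0011, -0.7826, 0.0003]
[ 0.572 -0.5    0.178] 157.7 45 tr [-0.193, -0.1425, 0.0903] rot [0.0011, -0.7826, 0.0003]
```

```bash
python3 -m handwheel '[{"translation":[-0.03,-0.022,-0.004],"delta_rot":[0,0,0],"jaw":0.02},{"translation":[-0.06,-0.045,-0.004],"delta_rot":[0,0,0],"jaw":0.02},{"translation":[-0.093,-0.07,-0.004],"delta_rot":[0,0,0],"jaw":0.02},{"translation":[-0.123,-0.094,0.003],"delta_rot":[0,0,0],"jaw":0.02},{"translation":[-0.153,-0.118,0.01],"delta_rot":[0,0,0],"jaw":0.02},{"translation":[-0.182,-0.141,0.015],"delta_rot":[0,0,0],"jaw":0.02},{"translation":[-0.185,-0.141,0.014],"delta_rot":[0,-0.12,0],"jaw":0.02},{"translation":[-0.188,-0.141,0.013],"delta_rot":[0,-0.25,0],"jaw":0.02},{"translation":[-0.19,-0.141,0.013],"delta_rot":[0,-0.38,0],"jaw":0.02},{"translation":[-0.191,-0.142,0.015],"delta_rot":[0,-0.48,0],"jaw":0.02},{"translation":[-0.192,-0.142,0.02],"delta_rot":[0,-0.6,0],"jaw":0.02},{"translation":[-0.193,-0.142,0.025],"delta_rot":[0,-0.7,0],"jaw":0.02},{"translation":[-0.193,-0.142,0.028],"delta_rot":[0,-0.783,0],"jaw":0.02},{"translation":[-0.193,-0.142,0.028],"delta_rot":[0,-0.783,0],"jaw":0.02}]'
python3 - <<'E'
from plan import *
s=bot.sense();print(np.round(s["joint_positions"],1))
plan([.572,-.50,.178],157.7,45)
plan([.572,-.50,.24],157.7,45)
e=bot.get_image("side");save("tilt",cv2.resize(e["img"][60:360,160:440],(700,600),interpolation=3))
E
```

```text
time: 10.07
tool_pos: [0.5875, -0.5158, 0.2428]
eef_rot: [[-0.676, 0.374, 0.635], [0.284, 0.927, -0.245], [-0.68, 0.014, -0.733]]
wrist_force: [0.3, -0.6, -2.6]
width: 0.0393
[ 56.6  28.9 -16.8 106.1 -52.3   9.8 161.4]
[ 0.572 -0.5    0.178] 157.7 45 tr [0.0573, 0.0077, 0.0537] rot [0.0142, -0.0372, -0.0062]
[ 0.572 -0.5    0.24 ] 157.7 45 tr [0.0151, 0.0086, 0.0082] rot [0.0142, -0.0372, -0.0062]
```

View pics/tilt.png

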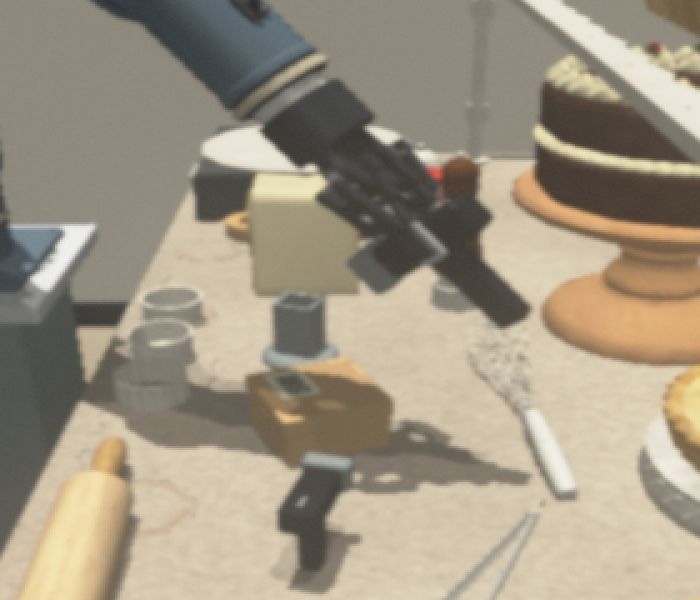

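The side view shows the scanner nose-down, clear of everything, but j6 and j7 are at their limits. I'll fit a kinematic model from the recorded poses and pick a comfortable aim azimuth.

```bash
cat > kin.py <<'E'
import numpy as np, itertools
from scipy.optimize import least_squares
from scipy.spatial.transform import Rotation as Ro
def fk(q,sg,L,C=None):
    q=np.radians(np.array(q)*sg)
    Rz=lambda a:Ro.from_rotvec([0,0,a]).as_matrix(); Ry=lambda a:Ro.from_rotvec([0,a,0]).as_matrix()
    d1,a1,d3,a3,d5,a5,a6,d7=L
    R=Rz(q[0]);p=R@[a1,0,d1]
    R=R@Ry(q[1])@Rz(q[2]);p=p+R@[a3,0,d3]
    R=R@Ry(q[3]);p=p+R@[a5,0,d5];R=R@Rz(q[4])@Ry(q[5]);p=p+R@[a6,0,d7]
    R=R@Rz(q[6]); return p,R
E
python3 - <<'E'
from kin import *
from cell import bot
s=bot.sense()
D=[([-72.068,33.033,1.424,82.388,-.86,64.687,-3.237],[.261,.622,.23],[[-0.922,0.386,-0.001],[0.386,0.922,-0.002],[0,-0.002,-1]]),
([10.,17.9,25.8,89.6,-8,74.2,103.7],[.4594,-.2983,.3626],[[-0.919,0.394,0.002],[0.394,0.919,-0.001],[-0.002,0,-1]]),
([11.5,22.5,24.5,100.1,-10.7,59.4,107.4],[.4614,-.3012,.256],[[-0.925,0.379,0.005],[0.379,0.925,-0.002],[-0.006,0.001,-1]]),
(s["joint_positions"],s["tool_pos"],s["eef_rot"])]
best=[]
for sg in itertools.product([1,-1],repeat=4):
  S=np.array([sg[0],1,sg[1],1,sg[2],1,sg[3]])
  Cs=[fk(q,S,np.zeros(8))[1].T@np.array(R) for q,p,R in D]
  e=max(np.degrees(Ro.from_matrix(Cs[0].T@c).magnitude()) for c in Cs[1:])
  r=least_squares(lambda L:np.concatenate([fk(q,S,L)[0]-p for q,p,R in D]),[.3,0,.4,0,.4,0,0,.2])
  best.append((e,np.abs(r.fun).max(),sg,r.x.round(4),Cs[3].round(2).tolist()))
best.sort(key=lambda b:b[0])
for b in best[:3]:print(b)
E
```

```text
(np.float64(0.10746006825797352), np.float64(0.04208422801024578), (-1, -1, -1, -1), array([ 0.2011, -0.1245,  0.5953,  0.0043,  0.3961, -0.0758, -0.0814,
        0.367 ]), [[0.0, -1.0, 0.0], [1.0, -0.0, 0.0], [-0.0, 0.0, 1.0]])
(np.float64(30.45997203800909), np.float64(0.43164368467966635), (1, 1, 1, 1), array([ 2.6349,  2.0147, -2.9872,  1.6106, -1.0447,  0.0139,  1.2793,
       -0.6013]), [[0.52, 0.72, -0.45], [-0.84, 0.52, -0.14], [0.14, 0.45, 0.88]])
(np.float64(49.31246658323232), np.float64(0.07045878997617311), (-1, 1, -1, -1), array([-0.6792,  0.6074,  0.9731, -0.2935, -0.036 ,  0.031 ,  0.1553,
        0.0179]), [[0.17, -0.85, -0.51], [0.97, 0.25, -0.09], [0.2, -0.47, 0.86]])
```

```bash
cat >> kin.py <<'E'
S=np.array([-1,1,-1,1,-1,1,-1.])
Rz=lambda a:Ro.from_rotvec([0,0,a]).as_matrix(); Ry=lambda a:Ro.from_rotvec([0,a,0]).as_matrix()
C0=np.array([[0,-1,0],[1,0,0],[0,0,1.]])
def fk2(q,L):
    q=np.radians(np.array(q)*S); L=np.asarray(L)
    R=Rz(q[0]);p=R@L[0:3];R=R@Ry(q[1])@Rz(q[2]);p=p+R@L[3:6]
    R=R@Ry(q[3])@Rz(q[4]);p=p+R@L[6:9];R=R@Ry(q[5])@Rz(q[6]);p=p+R@L[9:12]
    return p,R@C0
E
cat > fit.py <<'E'
from kin import *
import json
from cell import bot
s=bot.sense()
D=[([-72.068,33.033,1.424,82.388,-.86,64.687,-3.237],[.261,.622,.23]),
([10.,17.9,25.8,89.6,-8,74.2,103.7],[.4594,-.2983,.3626]),
([11.5,22.5,24.5,100.1,-10.7,59.4,107.4],[.4614,-.3012,.256]),([56.6,28.9,-16.8,106.1,-52.3,9.8,161.4],[0.5875,-0.5158,0.2428])]
try: D+=json.load(open("D.json"))
except Exception: pass
x0=np.array([0,0,.3,0,0,.4,0,0,.4,0,0,.2]);w=np.array([1,1,.0,1,1,.0,1,1,.0,1,1,.0])*.003+1e-4
f=lambda L:np.concatenate([np.concatenate([fk2(q,L)[0]-p for q,p in D]),w*(L-x0)])
r=least_squares(f,x0);L=r.x
E
python3 - <<'E'
from fit import *
print(L.round(4),np.abs(r.fun[:3*len(D)]).max())
E
```

```text
[ 0.0018 -0.0112  0.2527 -0.0023 -0.0298  0.6009  0.0051 -0.0053  0.3891
  0.003  -0.0014  0.3564] 1.2802746897633277e-06
```

```bash
python3 - <<'E'
from fit import *
lo=np.array([-157.87,-19.46,-87.15,11.01,-62.26,9.8,-161.44]);hi=np.array([157.87,123.44,90,140.99,242.26,113.94,161.44])
q0=np.array(bot.sense()["joint_positions"]);st=np.array([.464,-.456,.061])
rng=np.random.default_rng(0)
for pitch in (45,40):
 for az in (100,110,120,130,140,150,157,165,175,185,195,210):
  a,b=np.radians([az,pitch]);h=np.array([np.cos(a),np.sin(a),0]);u=np.array([0,0,1.])
  x=np.cos(b)*h-np.sin(b)*u;z=-(np.sin(b)*h+np.cos(b)*u);T=np.stack([x,np.cross(z,x),z],1)
  q=st-.165*x-T@[.001,0,-.02]
  best=None
  for k in range(25):
    i=q0 if k==0 else lo+(hi-lo)*rng.random(7)
    i=np.clip(i,lo+1,hi-1)
    f=lambda j:(lambda P:np.concatenate([(P[0]-q)*10,(P[1]-T).ravel(),1e-2*np.maximum(0,np.maximum(lo+6-j,j-hi+6)),1e-4*(j-q0)]))(fk2(j,L))
    r=least_squares(f,i,bounds=(lo,hi))
    e=np.linalg.norm(r.fun[:3])/10; eo=np.linalg.norm(r.fun[3:12])
    if e<.003 and eo<.03:
      m=np.minimum(r.x-lo,hi-r.x).min(); dist=np.abs(r.x-q0).max()
      if best is None or (min(m,6)-.05*dist)>best[0]: best=(min(m,6)-.05*dist,m.round(1),dist.round(0),r.x.round(0))
  print(pitch,az,best)
E
```

```text
45 100 (np.float64(-4.0333288829750416), np.float64(28.3), np.float64(201.0), array([ 46.,  36., -21., 113.,  95.,  44., -39.]))
45 110 (np.float64(-3.741824793429135), np.float64(26.6), np.float64(195.0), array([ 60.,  39., -41., 114., 103.,  49., -33.]))
45 120 (np.float64(-3.300092974040558), np.float64(25.4), np.float64(186.0), array([ 70.,  43., -55., 116., 109.,  52., -25.]))
45 130 (np.float64(-2.756861282530691), np.float64(20.4), np.float64(175.0), array([ 77.,  48., -67., 116., 112.,  53., -14.]))
45 140 (np.float64(-2.233867227259209), np.float64(12.7), np.float64(165.0), array([ 82.,  53., -74., 116., 113.,  51.,  -2.]))
45 150 (np.float64(-2.1477375358166935), np.float64(8.7), np.float64(163.0), array([ 85.,  56., -78., 116., 111.,  47.,  10.]))
45 157 (np.float64(-2.0098272304459037), np.float64(8.2), np.float64(160.0), array([ 87.,  56., -79., 115., 108.,  41.,  19.]))
45 165 (np.float64(-1.75101106407568), np.float64(11.0), np.float64(155.0), array([ 87.,  55., -76., 114., 103.,  32.,  30.]))
45 175 (np.float64(-0.9756855533838733), np.float64(6.0), np.float64(139.0),
[... 1260 characters left out ...]
np.float64(149.0), array([ 77.,  45., -58., 110.,  97.,  25.,  22.]))
40 165 (np.float64(-0.9564700320621178), np.float64(6.0), np.float64(139.0), array([ 76.,  44., -53., 110.,  87.,  16.,  38.]))
40 175 (np.float64(0.1002570521816386), np.float64(6.0), np.float64(117.0), array([ 79.,  46., -58., 108.,  65.,  16.,  69.]))
40 185 (np.float64(3.266357366558104), np.float64(5.0), np.float64(35.0), array([ 71.,  41., -40., 105., -17.,  15., 156.]))
40 195 (np.float64(3.7742698751312242), np.float64(6.0), np.float64(44.0), array([ 75.,  44., -47., 103.,  -8.,  21., 155.]))
40 210 (np.float64(3.097043908706636), np.float64(6.0), np.float64(58.0), array([ 80.,  49., -58.,  99.,   6.,  33., 155.]))
```

```bash
python3 - <<'E'
from plan import *
plan([.57,-.48,.26],167,30)
plan([.57,-.46,.26],177,20)
plan([.574,-.44,.26],187,20)
plan([.574,-.42,.26],197,20)
from kin import *
q=[82.,47.,-55.,105.,-5.,18.,155.];print(fk2(q,[0.0018,-0.0112,0.2527,-0.0023,-0.0298,0.6009]+[0]*6)[0],fk2(q,[ 0.0018,-0.0112,0.2527,-0.0023,-0.0298,0.6009,0.0051,-0.0053,0.3891,0,0,0])[0])
E
```

```text
[ 0.57 -0.48  0.26] 167 30 tr [0.0141, 0.0275, -0.0131] rot [-0.0817, 0.2247, -0.1308]
[ 0.57 -0.46  0.26] 177 20 tr [0.0232, 0.0469, -0.0191] rot [-0.162, 0.3971, -0.2879]
[ 0.574 -0.44   0.26 ] 187 20 tr [0.0265, 0.0682, -0.0218] rot [-0.2537, 0.3933, -0.4378]
[ 0.574 -0.42   0.26 ] 197 20 tr [0.0327, 0.0879, -0.0272] rot [-0.3454, 0.3874, -0.5875]
[ 0.03372177 -0.45677091  0.64562476] [ 0.34465095 -0.48537002  0.41333605]
```

```bash
python3 -m handwheel '[{"translation":[0.007,0.014,-0.007],"delta_rot":[-0.04,0.11,-0.065],"jaw":0.02},{"translation":[0.014,0.027,-0.013],"delta_rot":[-0.082,0.225,-0.13],"jaw":0.02},{"translation":[0.019,0.037,-0.016],"delta_rot":[-0.12,0.31,-0.21],"jaw":0.02},{"translation":[0.023,0.047,-0.019],"delta_rot":[-0.162,0.397,-0.288],"jaw":0.02},{"translation":[0.025,0.058,-0.02],"delta_rot":[-0.21,0.395,-0.363],"jaw":0.02},{"translation":[0.0265,0.068,-0.022],"delta_rot":[-0.254,0.393,-0.438],"jaw":0.02},{"translation":[0.03,0.078,-0.025],"delta_rot":[-0.3,0.39,-0.513],"jaw":0.02},{"translation":[0.033,0.088,-0.027],"delta_rot":[-0.345,0.387,-0.5875],"jaw":0.02},{"translation":[0.033,0.088,-0.027],"delta_rot":[-0.345,0.387,-0.5875],"jaw":0.02}]'
python3 - <<'E'
from plan import *
s=bot.sense();print(np.round(s["joint_positions"],1),s["tool_pos"].round(4))
R=np.array(s["eef_rot"]);print(np.degrees(np.arctan2(R[1,0],R[0,0])),np.degrees(np.arcsin(-R[2,0])))
for pt in (30,45): plan([.574,-.42,.24],197,pt)
E
```

```text
time: 11.25
tool_pos: [0.5818, -0.4168, 0.2406]
eef_rot: [[-0.898, -0.295, 0.326], [-0.278, 0.955, 0.099], [-0.34, -0.001, -0.94]]
wrist_force: [0.3, -0.6, -2.7]
width: 0.0388
[ 38.9  31.2   2.   87.7 -22.6  52.3 160.3] [ 0.5818 -0.4168  0.2406]
-162.79745603388042 19.901644863636054
[ 0.574 -0.42   0.24 ] 197 30 tr [0.0036, -0.0008, 0.0172] rot [0.0001, -0.1762, 0.0033]
[ 0.574 -0.42   0.24 ] 197 45 tr [-0.0013, -0.0008, 0.0154] rot [0.0005, -0.438, 0.0033]
```

```bash
python3 -m handwheel '[{"translation":[0.002,0,0.006],"delta_rot":[0,-0.07,0],"jaw":0.02},{"translation":[0.003,0,0.012],"delta_rot":[0,-0.13,0],"jaw":0.02},{"translation":[0.003,0,0.017],"delta_rot":[0,-0.19,0],"jaw":0.02},{"translation":[0.002,0,0.017],"delta_rot":[0,-0.25,0],"jaw":0.02},{"translation":[0.001,0,0.016],"delta_rot":[0,-0.31,0],"jaw":0.02},{"translation":[0,0,0.016],"delta_rot":[0,-0.37,0],"jaw":0.02},{"translation":[-0.001,0,0.015],"delta_rot":[0,-0.438,0],"jaw":0.02},{"translation":[-0.001,0,0.015],"delta_rot":[0,-0.438,0],"jaw":0.02},{"translation":[-0.001,0,0.015],"delta_rot":[0,-0.438,0],"jaw":0.02},{"translation":[-0.001,0,0.015],"delta_rot":[0,-0.438,0],"jaw":0.02}]'
cat > st.py <<'E'
from plan import *
s=bot.sense();print(np.round(s["joint_positions"],1),s["tool_pos"].round(4))
R=np.array(s["eef_rot"]);print("az,pitch",np.degrees(np.arctan2(R[1,0],R[0,0])),np.degrees(np.arcsin(-R[2,0])), "roll",np.degrees(np.arcsin(R[2,1])))
E
python3 - <<'E'
from st import *
S_=np.array([.464,-.456,.061])
a=np.radians(197);x=np.array([np.cos(a)*.7071,np.sin(a)*.7071,-.7071])
plan(S_-.165*x,197,45);plan(S_-.19*x,197,45)
E
```

```text
time: 12.5
tool_pos: [0.5885, -0.4143, 0.2273]
eef_rot: [[-0.676, -0.297, 0.675], [-0.212, 0.955, 0.208], [-0.706, -0.003, -0.708]]
wrist_force: [-0.3, 0.4, -2.8]
width: 0.0397
[ 82.6  41.8 -54.3 100.7 -11.9  27.4 160.8] [ 0.5885 -0.4143  0.2273]
az,pitch -162.59912372351206 44.92502792636451 roll -0.14760477445375486
[ 0.576 -0.422  0.178] 197 45 tr [0.0443, -0.0033, 0.0448] rot [0.0013, -0.0013, 0.005]
[ 0.592 -0.417  0.195] 197 45 tr [0.0193, -0.0034, 0.0448] rot [0.0013, -0.0013, 0.005]
```

```bash
cat > chk.py <<'E'
from st import *
def chk(tag):
    p=np.array(s["tool_pos"]);H=p+R@[.001,0,-.02];W=H+.065*R[:,0]
    print("pred H,W",H.round(3),W.round(3))
    t=(W[2]-.061)/-R[2,0];print("aim hits lid",(W+t*R[:,0]).round(3),"dist",round(t,3))
    ims=[]
    for c in ("side","top"):
        d=bot.get_image(c);im=d["img"].copy()
        for n,X in (("scanner_head",H),("scanner_window",W)):
            print(c,n,"pred",proj(d,X).round(0),[(np.round(m["location"]).tolist(),round(m["score"],2)) for m in bot.mark_of(c,n)])
        m=bot.mark_of(c,"sticker");print("sticker",[(np.round(a["location"]).tolist(),round(a["score"],2)) for a in m],proj(d,[.464,-.456,.061]).round(0))
        cx,cy=proj(d,W).round().astype(int);x0=max(0,min(560-130,cx-65));y0=max(0,min(420-180,cy-80))
        for X,col in ((H,(255,0,0)),(W,(0,255,0)),([.464,-.456,.061],(0,0,255))):
            u=proj(d,X);cv2.circle(im,tuple(np.round(u).astype(int).tolist()),1,col,-1)
        ims.append(cv2.resize(im[y0:y0+180,x0:x0+130],(400,554),interpolation=3))
    save(tag,np.hstack(ims))
E
python3 -c "
from chk import *
chk('chk1')"
```

```text
[ 82.6  41.8 -54.3 100.7 -11.9  27.4 160.8] [ 0.5885 -0.4143  0.2273]
az,pitch -162.59912372351206 44.92502792636451 roll -0.14760477445375486
pred H,W [ 0.574 -0.419  0.241] [ 0.53  -0.432  0.195]
aim hits lid [ 0.402 -0.473  0.061] dist 0.19
side scanner_head pred [329. 168.] [([328.0, 165.0], 0.82), ([284.0, 310.0], 0.66)]
side scanner_window pred [307. 191.] [([307.0, 188.0], 0.77), ([294.0, 295.0], 0.58)]
sticker [([341.0, 204.0], 0.73), ([275.0, 250.0], 0.69)] [276. 252.]
top scanner_head pred [338. 164.] [([339.0, 165.0], 0.63)]
top scanner_window pred [342. 188.] [([411.0, 215.0], 0.66)]
sticker [([340.0, 227.0], 0.74)] [345. 227.]
```

View pics/chk1.png

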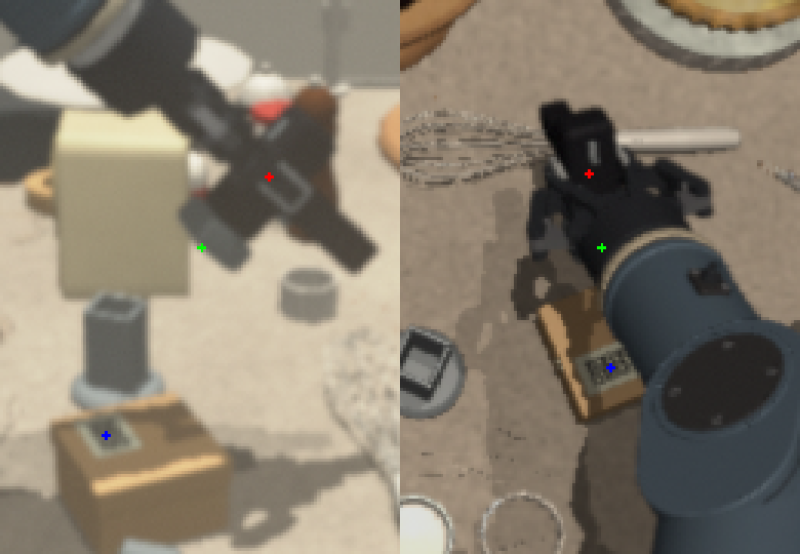

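```bash
python3 -m handwheel '[{"translation":[0.01,-0.001,0.011],"delta_rot":[0,0,0.003],"jaw":0.02},{"translation":[0.02,-0.002,0.022],"delta_rot":[0,0,0.005],"jaw":0.02},{"translation":[0.03,-0.003,0.033],"delta_rot":[0,0,0.005],"jaw":0.02},{"translation":[0.038,-0.003,0.041],"delta_rot":[0,0,0.005],"jaw":0.02},{"translation":[0.044,-0.003,0.045],"delta_rot":[0,0,0.005],"jaw":0.02},{"translation":[0.044,-0.003,0.045],"delta_rot":[0,0,0.005],"jaw":0.02},{"translation":[0.044,-0.003,0.045],"delta_rot":[0,0,0.005],"jaw":0.02}]'
python3 - <<'E'
from chk import *
chk('chk2')
p=np.array(s["tool_pos"])
for c in ("side","top","wrist"):
    d=bot.get_image(c);P=cloud(d);T=(P-p)@R-[.001,0,-.02]   # tool coords rel. to pred head: x nose, y side, z = down handle
    b=(abs(T[...,1])<.03)&(d["range_z"]>0)
    # nose / head / handle parts
    n=b&(T[...,0]>.045)&(T[...,0]<.085)&(abs(T[...,2])<.04)
    hd=b&(abs(T[...,0])<.025)&(T[...,2]>.03)&(T[...,2]<.12)
    r=b&(T[...,0]<-.03)&(T[...,0]>-.07)&(abs(T[...,2])<.03)
    for nm,m in (("nose",n),("handle",hd),("rear",r)):
        if m.sum()>15: print(c,nm,m.sum(),"x",np.percentile(T[m][:,0],[2,50,98]).round(4),"y",np.percentile(T[m][:,1],[2,50,98]).round(4),"z",np.percentile(T[m][:,2],[2,50,98]).round(4))
E
```

```text
time: 13.78
tool_pos: [0.5895, -0.4179, 0.1646]
eef_rot: [[-0.676, -0.292, 0.676], [-0.205, 0.956, 0.207], [-0.707, 0.001, -0.707]]
wrist_force: [0.3, 0.1, -2.3]
width: 0.0391
[ 82.1  47.4 -54.  103.2  -8.1  21.2 160.8] [ 0.5895 -0.4179  0.1646]
az,pitch -163.11483149789427 45.01247521084846 roll 0.08297799708662246
pred H,W [ 0.575 -0.422  0.178] [ 0.531 -0.436  0.132]
aim hits lid [ 0.463 -0.456  0.061] dist 0.1
side scanner_head pred [328. 196.] [([328.0, 192.0], 0.75), ([284.0, 310.0], 0.64)]
side scanner_window pred [307. 219.] [([308.0, 219.0], 0.91), ([291.0, 295.0], 0.77)]
sticker [([275.0, 249.0], 0.77)] [276. 252.]
top scanner_head pred [337. 171.] [([426.0, 221.0], 0.93), ([337.0, 173.0], 0.86), ([327.0, 154.0], 0.72), ([282.0, 282.0], 0.46)]
top scanner_window pred [340. 194.] [([409.0, 213.0], 0.76)]
sticker [([341.0, 229.0], 0.78)] [345. 227.]
side nose 237 x [0.0455 0.0541 0.064 ] y [-0.0259 -0.0227  0.0202] z [-0.0215 -0.0135  0.0185]
side handle 360 x [-0.0153 -0.0018  0.013 ] y [-0.0138 -0.0108 -0.001 ] z [0.0313 0.0637 0.0986]
side rear 189 x [-0.0473 -0.0389 -0.0305] y [-0.0216 -0.0177  0.0119] z [-0.0187 -0.0103  0.0146]
top handle 81 x [-0.0169 -0.0132  0.0079] y [-0.0093  0.0088  0.0133] z [0.0557 0.0803 0.099 ]
top rear 211 x [-0.0484 -0.0434 -0.0306] y [-0.0185  0.0018  0.0194] z [-0.0205 -0.0131  0.0124]
wrist nose 11462 x [0.0462 0.0584 0.0674] y [-0.0236 -0.0008  0.022 ] z [-0.0222 -0.0205  0.0048]
```

View pics/chk2.png

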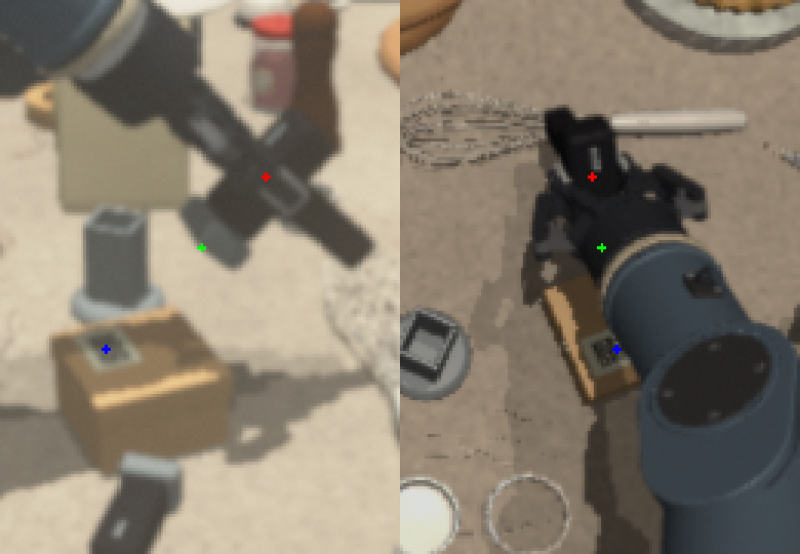

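```bash
python3 -m handwheel '[{"translation":[0,0,0],"delta_rot":[0,0,0],"jaw":0.02},{"translation":[0,0,0],"delta_rot":[0,0,0],"jaw":0.02},{"translation":[0,0,0],"delta_rot":[0,0,0],"jaw":0.02},{"translation":[0,0,0],"delta_rot":[0,0,0],"jaw":0.02}]'
python3 - <<'E'
from st import *
print(np.abs(s["joint_velocities"]).max())
d=bot.get_image("side");P=cloud(d);im=d["img"]
m=np.all((P[...,:2]>[.38,-.56])&(P[...,:2]<[.56,-.36]),-1)&(P[...,2]>.045)&(P[...,2]<.08)
print(cv2.minAreaRect(P[m][:,:2].astype(np.float32)*1000))
p=np.array(s["tool_pos"]);W=p+R@[.066,0,-.02];t=(W[2]-.061)/-R[2,0];print(W,(W+t*R[:,0]).round(4),t)
bot.sign_off()
E
```

```text
time: 14.82
tool_pos: [0.5892, -0.4178, 0.164]
eef_rot: [[-0.677, -0.292, 0.676], [-0.205, 0.956, 0.208], [-0.707, 0.002, -0.707]]
wrist_force: [0.9, 0.9, -2.5]
width: 0.0395
[ 82.1  47.4 -54.  103.2  -8.   21.2 160.8] [ 0.5892 -0.4178  0.164 ]
az,pitch -163.13554216956743 44.98363498545745 roll 0.11114135180306542
0.10152814864732441
((486.79132080078125, -462.49896240234375), (100.82785034179688, 103.43939208984375), 24.341266632080078)
[ 0.53100528 -0.43547432  0.1314832 ] [ 0.4635 -0.4559  0.061 ] 0.09970677689600665
the job is handed in; nothing more can be done
```

I drew the larger scanner straight up out of its stand, turned it nose-down, and handed the job in with the scanner gripped and still above the cake box. The clock read about 15 s of the 48 s allowed.

**Last checks**
- **Aim:** by the measured arm pose, the nose points 45.0° down. The line out of the window meets the lid at (0.4635, -0.456), where I had measured the sticker at (0.464, -0.456).
- **Distance:** the window is 99.7 mm from the sticker.
- **Fit in the gripper:** depth readings put the nose, handle and head rear within about 2 mm of the expected pose.
- **Cake box:** its measured position is within about 1 mm of the start, so it was not moved.
- **Contact:** the scanner is clear of box and stand, and the wrist force shows little more than its weight (about 2.5 N).

**What went wrong or disagreed**
- **First tilt:** it ran into the joint 6 and 7 limits. I untilted, turned the aim about 40° and tilted again. Joint 7 ended about 0.6° inside its limit.
- **Top camera:** the arm hid part of the sticker and all of the window, so the network's sticker mark there was about 4 px off and it reported the window only on the look-alike.
- **Side camera:** the network's head mark was about 4 px above my prediction; its window mark agreed within 1 px.
- **Bystanders:** I did not re-measure each one. None was near the path, and those visible in the last pictures showed no change.

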